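# Spin-check the drilling indexer and park it at home

### The job

The drilling indexer has just been greased: check that its plate runs free. Flick the plate round with a fingertip against one of its clamps, in either direction, and let it run on by itself, hands off, until the red zone has gone past the yellow pointer once. Then, when the zone comes round again on a later pass, brake the plate with a fingertip on its bare rim, not by catching a clamp, so that the first place where it stops is with the pointer at the red zone; take the hand clear, and leave everything else on the bench where it is.

Things in the scene. Friction and masses are not known exactly. Their poses are not given: they have to be found in the camera images.
- indexer: drilling indexer bolted to the bench: dark cast base with a round plate on top that turns about a vertical axis. Origin on the axis at bench height, z up. Along its own -y stands the yellow pointer's bracket (73 mm high, out to 159 mm from the axis), along its +x the parked index plunger (74 mm high, out to 170 mm); otherwise only bolt lugs, 20 mm high, stand out past the plate, to 131 mm.
- plate: the turning aluminium plate, 240 mm across, 18 mm thick, flat top 70 mm above the bench; origin on the axis at bench height. From 96 to 120 mm from the axis its top is bare (only printed): the rim to brake on. The red zone, 40 mm long with a white centre line, lies on the rim along the plate's own -y. Balanced; inertia with clamps about 0.017 kg m2, give or take a fifth.
- clamps: grey steel flange blank (110 mm across, 18 mm high) held on the plate by three step clamps 120 degrees apart, all turning with it; origin on the axis at bench height. Each strap is 22 mm wide, from 44 to 94 mm from the axis, top 94 mm above the bench, with a block under its outer end (83 to 94 mm from the axis) down to the plate and a nut and stud at 70 mm, up to 118 mm above the bench.
- plate_centre (a point): the plate's axis at the height of the plate's top (70 mm)
- zone_mark (a point): middle of the red zone, at the plate's edge (120 mm from the axis), at the height of the plate's top; it turns with the plate
- pointer_tip (a point): tip of the fixed yellow pointer, 122 mm from the axis, at the height of the plate's top
- clamp0 (a point): on the middle line of the first clamp's strap, 85 mm from the axis, 89 mm above the bench (5 mm below the strap's top); turns with the plate
- clamp1 (a point): the same point of the second clamp
- clamp2 (a point): the same point of the third clamp
- spindle (a joint): turning of the plate in rad, counterclockwise from above counts up, not wrapped. At 0 and every multiple of 2 pi the middle of the red zone is at the pointer. Starts at rest between 1.6 and 4.7. It coasts on good bearings (at 3 rad/s it loses about 0.3 rad/s each second, at 1 rad/s about 0.17); 5 N of fingertip on the rim stops it from 1 rad/s in about 0.1 s, and it stays where stopped.
- grease_tin: blue tin, 68 mm across, 55 mm high, loose; origin under its middle
- wrench: steel wrench, 170 mm long, lying loose; origin under its middle
- spare_flange: dark steel ring, 90 mm across, 12 mm high, loose; origin under its middle
- spare_strap: slotted steel strap, 87 x 26 x 10 mm, loose; origin under its middle
- step_block: dark steel step block, 45 x 40 x 36 mm, loose; origin under its middle
- oil_bottle: yellow bottle with red cap, 64 mm across, 170 mm high, loose; origin under its middle
- chip_brush: chip brush, 200 mm long, lying loose; origin under its middle
- mug: white mug, 80 mm across, 90 mm high, loose; origin under its middle

How it is judged:
By the outcome, as a careful person would: the job done as asked, in the order asked, and still so for the second after the job is handed in, with the robot touching nothing.
It also fails if it takes over 51 s, if anything falls off the work surface, if the arm or the gripper's body presses on something with over 40 N, if the wrist force passes 120 N, or if a joint passes its speed limit or range.

### The arm

A 6-joint arm with a two-finger parallel gripper is mounted at the origin on the work surface. World frame = base frame: x ahead of the robot, y to its left, z up, the work surface at z = 0. Lengths are in m, angles in rad, forces in N, time in s.
With the tool pointing down it reaches from about 0.275 to 0.775 m from the base axis. Payload 14.6 kg.
Tool frame: the origin (TCP) lies midway between the tips of the shut fingers; the grasp point (between the pads) lies 19 mm behind it (arm.tcp_to_grasp is the distance from the TCP to the grasp point, in m); z points along the fingers, y is the line along which they close (so a half turn about z gives the same grasp; the last joint's range is limited). The gripper opens to 85 mm and grips with 20 to 120 N. Pads are 22 mm wide; open, the fingers measure 114 mm over their backs; the gripper's body (76 mm by 85 mm) begins 54 mm behind the grasp point. The pads swing forward as they close: fully open they stand 13 mm farther back than shut.
Start: joints at [1.039, 0.263, -0.048, 1.259, 0, 1.415], TCP at [0.193, 0.488, 0.231] pointing down, gripper open.
Joint ranges: [-2.65, 2.65], [-0.89, 1.7], [-1.18, 1.37], [-2.13, 2.11], [-1.35, 1.29], [-3.14, 3.14]. Speed limits (rad/s): [1.89, 1.89, 2.57, 2.79, 3.14, 3.14].

### API

Orientations are given as a rotation vector (axis times angle).
In Python, from cell import telemetry, camera, workorder, boxes_of, pinpoint, arm gives the robot as it stands. The module is installed in compiled form; this text tells all that it offers.
- The arm moves only by the tool servo_tool, never from a script. Its argument "increments" is a list of rows, each an object with "delta_pos": the shift along the world's x, y, z in m, a list of three; "delta_rot": the turn, a rotation vector about the world's x, y, z in degrees, a list of three; "gripper": the closure, from 0 (fully open) to 1 (shut). A call has 1 to 12 rows; each row is the pose to reach, as a shift and turn from the pose commanded when the call began; what a row does not reach only later rows make up. A row lasts 1/12 s, in which the tool goes at most 41.7 mm and 7.16 degrees, less where a joint would pass 70% of its speed; a pose out of reach is approached as far as the arm can. A call with a gripper value outside its range is refused whole. The fingers move at their own pace and stop on an object; "force" is the grip in N (left out, the last holds). Time passes only in rows, so rows that repeat a pose let the fingers close. It gives the time, the measured TCP pose, the force, the opening and the grip force at its end, in the units of the state.
- telemetry.read_state(): the state, without advancing time (a new reading comes with each control period).
- camera(name): name is "scene" or "top" or "wrist"; returns a dict with "color" (384x512x3 uint8, red, green, blue), "mtx" (3x3 intrinsics, pixels), "dist_coeffs" ([k1, k2, p1, p2, k3] as OpenCV has them; the pictures are not rectified), "xyz" and "orientation" of the camera in the world; the wrist camera has in their place "T_tool_cam" (4x4, takes a point from camera to tool coordinates, whose origin is the TCP and whose axes are the flange's). Camera axes: x right, y down, z forward; pixel columns grow to the right and rows downward; lengths in m; the calibration is good to about 2 mm. A picture is of the moment at which its call begins: read the wrist's pose just before it. There is no depth.
- workorder.sign_off(): hands the job in; it is judged then, once.
Trained networks look in the newest picture that a camera, given by its name, has taken for a name from the list of things; names that differ only in an ending like _2 or _b are one class to them, and where a whole thing is asked for, a point or a joint stands for the part that bears it (a point fixed in the world has none). Each returns a list of dicts, best first, with "conf" (0 to 1); they miss things now and then, are a little off and sometimes report something else, mostly with a low value. They report only what shows in the picture. A call takes as long as a camera call.
- boxes_of(camera, name): "xyz" ([x, y, z] in m, in world coordinates, good to about 4 mm: the middle of the surface that is visible of it).
- pinpoint(camera, name): "xyz" ([x, y, z] in m, in world coordinates, good to about 4 mm: a listed point, or the origin of a listed thing).
The state is a dict: "t": time; "joints": joint angles; "dq": joint speeds; "joint_efforts": joint torques, N m; "tcp_pos": TCP position; "ee_rot": TCP orientation; "ft_force": force on the tool from outside, world axes, zero at the start; "wrist_torque": the same for the moment, N m; "finger_gap": finger opening in m; "finger_force": force on a finger pad.
Only numpy, scipy, OpenCV 4.12 (cv2) and the standard library are available. Lean on these libraries where they do the work, as an engineer would, in place of code of your own. Each camera call takes 0.05 s, during which the arm holds its last target. There are 200 camera calls.

## Working session

There is one attempt and no reset: what is moved stays moved. The work goes in short steps, Python scripts to look and compute and a tool call to move; the robot and the scene stay as the last step left them, time stands still between calls to the robot, and variables do not carry over. Pictures are saved under pics/ and viewed, at most 10 in all, crops included, and the job is handed in when it is done.

Besides the shell and the picture viewer there is one more tool, called as name([rows], argument=value, ...), one row to a line, values as JSON. servo_tool: Moves the arm, as the interface text tells. Its arguments: {"type":"object","properties":{"increments":{"type":"array"},"force":{"type":"number"}},"required":["increments"]}

```bash
mkdir -p pics; python3 - <<'E'
from cell import *
import cv2,numpy as np
np.set_printoptions(precision=3,suppress=True)
s=telemetry.read_state();print(s['t'],s['tcp_pos'],s['ee_rot'],s['joints'],s['finger_gap'],s['ft_force'])
for c in("top","scene"):
    d=camera(c);cv2.imwrite(f"pics/{c}0.png",d["color"][:,:,::-1]);print(c,d['xyz'])
    for n in("plate_centre","zone_mark","pointer_tip","clamp0","clamp1","clamp2","indexer"):
        print(n,[(np.array(r['xyz']),round(r['conf'],2)) for r in pinpoint(c,n)[:3]])
    if c=="top":
        for n in("grease_tin","wrench","spare_flange","spare_strap","step_block","oil_bottle","chip_brush","mug"):
            print(n,[(np.array(r['xyz']),round(r['conf'],2)) for r in pinpoint(c,n)[:2]])
print(telemetry.read_state()['t'])
E
```

```text
0.0 [0.193 0.488 0.231] [-0.588 -3.086  0.002] [ 1.039  0.263 -0.049  1.259  0.     1.415] 0.0851006051576798 [-0.134 -1.011  1.01 ]
top [0.448 0.022 1.561]
plate_centre [(array([0.588, 0.08 , 0.072]), 0.58)]
zone_mark [(array([0.668, 0.172, 0.068]), 0.87), (array([ 0.429,  0.224, -0.001]), 0.24)]
pointer_tip [(array([ 0.642, -0.032,  0.074]), 0.81), (array([0.386, 0.467, 0.   ]), 0.5)]
clamp0 [(array([0.56 , 0.159, 0.085]), 0.72), (array([0.672, 0.066, 0.089]), 0.56)]
clamp1 [(array([0.56 , 0.159, 0.085]), 0.72), (array([0.672, 0.066, 0.089]), 0.56)]
clamp2 [(array([0.56 , 0.159, 0.085]), 0.72), (array([0.672, 0.066, 0.089]), 0.56)]
indexer [(array([0.589, 0.078, 0.001]), 0.61)]
grease_tin [(array([ 0.542,  0.284, -0.001]), 0.8)]
wrench [(array([0.43 , 0.224, 0.001]), 0.72), (array([0.676, 0.065, 0.087]), 0.18)]
spare_flange [(array([ 0.758, -0.067,  0.004]), 0.87), (array([0.548, 0.555, 0.   ]), 0.28)]
spare_strap [(array([ 0.667, -0.154,  0.001]), 0.56), (array([0.543, 0.281, 0.003]), 0.5)]
step_block [(array([ 0.646,  0.267, -0.003]), 0.74)]
oil_bottle [(array([ 0.389,  0.466, -0
[... 169 characters left out ...]
803  0.805]
plate_centre [(array([0.591, 0.077, 0.07 ]), 0.74), (array([0.535, 0.011, 0.083]), 0.31)]
zone_mark [(array([0.666, 0.165, 0.071]), 0.66), (array([0.648, 0.268, 0.   ]), 0.62), (array([0.548, 0.559, 0.001]), 0.59)]
pointer_tip [(array([ 0.643, -0.034,  0.077]), 0.58)]
clamp0 [(array([0.555, 0.157, 0.093]), 0.77), (array([0.537, 0.009, 0.086]), 0.72), (array([0.674, 0.064, 0.091]), 0.57)]
clamp1 [(array([0.555, 0.157, 0.093]), 0.77), (array([0.537, 0.009, 0.086]), 0.72), (array([0.674, 0.064, 0.091]), 0.57)]
clamp2 [(array([0.555, 0.157, 0.093]), 0.77), (array([0.537, 0.009, 0.086]), 0.72), (array([0.674, 0.064, 0.091]), 0.57)]
indexer [(array([ 0.589,  0.078, -0.001]), 0.63)]
1.2
```

View pics/top0.png

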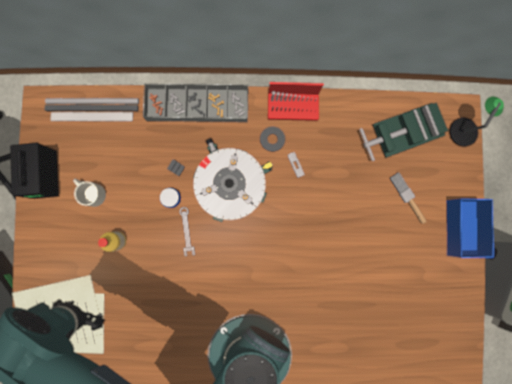

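View pics/scene0.png

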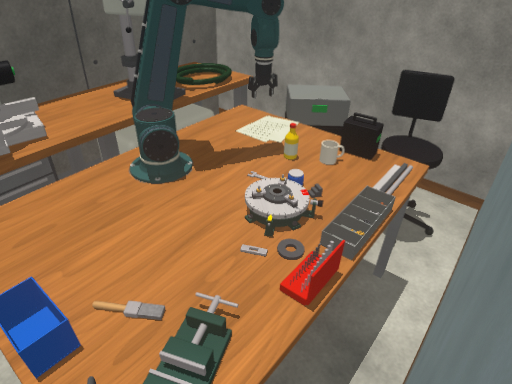

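The indexer axis is at about (0.589, 0.078). The pointer sits at −64.5° and the zone at about 50°, so spindle ≈ 2.0 rad. The clamps are at 111°, 232.5° and 351°. In the top picture the plate is at (230,184), the red zone at (204,161) and the pointer at (267,167), and the robot's side of the plate is free.

I'll flick clockwise against the clamp at 232.5°.

servo_tool([
  {"delta_pos": [0.371, -0.49, -0.03], "delta_rot": [0, 0, 0], "gripper": 1},
  {"delta_pos": [0.371, -0.49, -0.03], "delta_rot": [0, 0, 0], "gripper": 1},
  {"delta_pos": [0.371, -0.49, -0.03], "delta_rot": [0, 0, 0], "gripper": 1},
  {"delta_pos": [0.371, -0.49, -0.03], "delta_rot": [0, 0, 0], "gripper": 1},
  {"delta_pos": [0.371, -0.49, -0.03], "delta_rot": [0, 0, 0], "gripper": 1},
  {"delta_pos": [0.371, -0.49, -0.03], "delta_rot": [0, 0, 0], "gripper": 1},
  {"delta_pos": [0.371, -0.49, -0.03], "delta_rot": [0, 0, 0], "gripper": 1},
  {"delta_pos": [0.371, -0.49, -0.03], "delta_rot": [0, 0, 0], "gripper": 1},
  {"delta_pos": [0.371, -0.49, -0.03], "delta_rot": [0, 0, 0], "gripper": 1},
  {"delta_pos": [0.371, -0.49, -0.03], "delta_rot": [0, 0, 0], "gripper": 1},
  {"delta_pos": [0.371, -0.49, -0.03], "delta_rot": [0, 0, 0], "gripper": 1},
  {"delta_pos": [0.371, -0.49, -0.03], "delta_rot": [0, 0, 0], "gripper": 1},
])

```text
t: 2.2
tcp_pos: [0.4956, 0.0879, 0.207]
ee_rot: [0.589, 3.085, 0.0]
ft_force: [1.0, 1.6, -0.6]
finger_gap: 0.0003
finger_force: 0.0
```

servo_tool([
  {"delta_pos": [0.0695, -0.092, -0.02], "delta_rot": [0, 0, 0], "gripper": 1},
  {"delta_pos": [0.0695, -0.092, -0.02], "delta_rot": [0, 0, 0], "gripper": 1},
  {"delta_pos": [0.0695, -0.092, -0.02], "delta_rot": [0, 0, 0], "gripper": 1},
  {"delta_pos": [0.0695, -0.092, -0.02], "delta_rot": [0, 0, 0], "gripper": 1},
  {"delta_pos": [0.0695, -0.092, -0.02], "delta_rot": [0, 0, 0], "gripper": 1},
])

```text
t: 2.62
tcp_pos: [0.5646, -0.0033, 0.1861]
ee_rot: [-0.592, -3.084, 0.0]
ft_force: [-0.5, 0.3, 1.1]
finger_gap: -0.0001
finger_force: 0.0
```

```bash
python3 - <<'E'
from cell import *
import cv2,numpy as np
np.set_printoptions(precision=4,suppress=True)
s=telemetry.read_state();print(s['t'],s['tcp_pos'],s['ft_force'])
d=camera("wrist");cv2.imwrite("pics/w0.png",d["color"][:,:,::-1])
for n in("plate_centre","zone_mark","pointer_tip","clamp0"):
    print(n,[(np.array(r['xyz']),round(r['conf'],2)) for r in pinpoint("wrist",n)[:3]])
c=np.array([.589,.078])
print("arc deltas")
a=np.radians(253-np.cumsum([0,1.5,3.5,5.5,7.5,9.5,10.5,10.5]))
print(c+.084*np.c_[np.cos(a),np.sin(a)])
E
```

```text
2.6167 [ 0.5646 -0.0033  0.1861] [-0.485   0.3287  1.1136]
plate_centre [(array([0.5887, 0.0819, 0.0652]), 0.92)]
zone_mark [(array([0.6682, 0.1725, 0.0733]), 0.76)]
pointer_tip []
clamp0 [(array([0.6718, 0.0623, 0.0868]), 0.92), (array([0.5592, 0.1583, 0.0881]), 0.89), (array([0.5331, 0.0141, 0.0904]), 0.58)]
arc deltas
[[ 0.5644 -0.0023]
 [ 0.5623 -0.0017]
 [ 0.5575  0.0001]
 [ 0.5502  0.0035]
 [ 0.5408  0.0092]
 [ 0.5301  0.0181]
 [ 0.5202  0.0298]
 [ 0.5126  0.0432]]
```

View pics/w0.png

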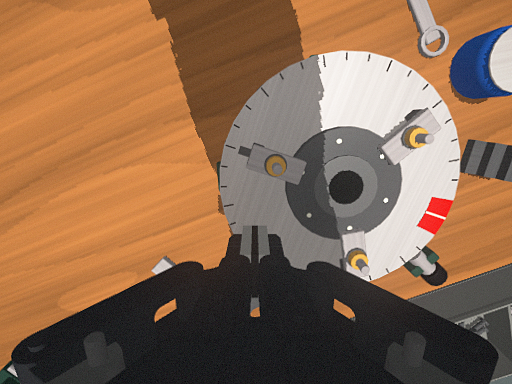

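The shut fingers, at (255,240), are in the gap between the clamps at (270,163) and (355,255). Next I lower them beside the clamp.

servo_tool([
  {"delta_pos": [0, 0, -0.04], "delta_rot": [0, 0, 0], "gripper": 1},
  {"delta_pos": [0, 0, -0.08], "delta_rot": [0, 0, 0], "gripper": 1},
  {"delta_pos": [0, 0, -0.1], "delta_rot": [0, 0, 0], "gripper": 1},
  {"delta_pos": [0, 0, -0.108], "delta_rot": [0, 0, 0], "gripper": 1},
  {"delta_pos": [0, 0, -0.108], "delta_rot": [0, 0, 0], "gripper": 1},
  {"delta_pos": [0, 0, -0.108], "delta_rot": [0, 0, 0], "gripper": 1},
])

```text
t: 3.37
tcp_pos: [0.5646, -0.0016, 0.0801]
ee_rot: [0.587, 3.085, 0.0]
ft_force: [0.8, 0.8, 0.7]
finger_gap: 0.0001
finger_force: 0.0
```

servo_tool([
  {"delta_pos": [-0.002, 0.0005, 0], "delta_rot": [0, 0, 0], "gripper": 1},
  {"delta_pos": [-0.007, 0.0025, 0], "delta_rot": [0, 0, 0], "gripper": 1},
  {"delta_pos": [-0.014, 0.006, 0], "delta_rot": [0, 0, 0], "gripper": 1},
  {"delta_pos": [-0.0235, 0.0115, 0], "delta_rot": [0, 0, 0], "gripper": 1},
  {"delta_pos": [-0.0345, 0.0205, 0], "delta_rot": [0, 0, 0], "gripper": 1},
  {"delta_pos": [-0.0445, 0.033, 0], "delta_rot": [0, 0, 0], "gripper": 1},
  {"delta_pos": [-0.0525, 0.048, 0], "delta_rot": [0, 0, 0], "gripper": 1},
  {"delta_pos": [-0.08, 0.053, 0.025], "delta_rot": [0, 0, 0], "gripper": 1},
  {"delta_pos": [-0.105, 0.058, 0.055], "delta_rot": [0, 0, 0], "gripper": 1},
  {"delta_pos": [-0.12, 0.06, 0.08], "delta_rot": [0, 0, 0], "gripper": 1},
  {"delta_pos": [-0.12, 0.06, 0.08], "delta_rot": [0, 0, 0], "gripper": 1},
])

```text
t: 4.28
tcp_pos: [0.4421, 0.0593, 0.163]
ee_rot: [0.586, 3.082, 0.001]
ft_force: [1.5, 0.8, 1.7]
finger_gap: -0.0001
finger_force: 0.0
```

```bash
cat > h.py <<'E'
from cell import *
import numpy as np
C=np.array([.589,.079]);PA=np.arctan2(-.112,.053)
def look(cams=("top",)):
    for c in cams:
        t=telemetry.read_state()['t'];camera(c)
        o=[]
        for n in("zone_mark","clamp0"):
            for r in pinpoint(c,n)[:3]:
                p=np.array(r['xyz']);d=p[:2]-C;rad=np.hypot(*d)
                if r['conf']>.25 and abs(rad-(.12 if n[0]=='z' else .085))<.02: o.append((n[0],round(float((np.arctan2(d[1],d[0])-PA)%(2*np.pi)),3),round(r['conf'],2)))
        print(c,round(t,3),o)
E
python3 - <<'E'
from h import *
s=telemetry.read_state();print(s['t'],s['tcp_pos'],s['ft_force'])
look(("top","scene","top","scene"))
E
```

```text
4.2833 [0.44211307 0.05927402 0.16303095] [1.47901188 0.82922411 1.68448408]
top 4.283 [('z', 0.345, 0.86), ('c', 5.591, 0.97), ('c', 3.463, 0.92), ('c', 1.348, 0.72)]
scene 4.433 [('z', 6.227, 0.73), ('c', 1.019, 0.94), ('c', 3.129, 0.93), ('c', 5.264, 0.68)]
top 4.583 [('z', 5.912, 0.66), ('c', 0.67, 0.92), ('c', 4.848, 0.88)]
scene 4.733 [('z', 5.563, 0.97), ('z', 0.007, 0.39), ('c', 2.389, 0.81), ('c', 0.322, 0.79), ('c', 4.544, 0.64)]
```

servo_tool([
  {"delta_pos": [0.0, 0.0635, -0.02], "delta_rot": [0, 0, 0], "gripper": 1},
  {"delta_pos": [0.02, 0.0635, -0.045], "delta_rot": [0, 0, 0], "gripper": 1},
  {"delta_pos": [0.038, 0.0635, -0.076], "delta_rot": [0, 0, 0], "gripper": 1},
  {"delta_pos": [0.038, 0.0635, -0.078], "delta_rot": [0, 0, 0], "gripper": 1},
  {"delta_pos": [0.038, 0.0635, -0.078], "delta_rot": [0, 0, 0], "gripper": 1},
])

```text
t: 5.3
tcp_pos: [0.4814, 0.1216, 0.0792]
ee_rot: [-0.587, -3.083, 0.002]
ft_force: [-0.2, 0.1, 0.1]
finger_gap: 0.0001
finger_force: 0.0
```

```bash
python3 - <<'E'
from h import *
s=telemetry.read_state();print(s['t'],s['tcp_pos'],s['ft_force'])
look(("top","scene","top","scene"))
E
```

```text
5.3 [0.48135134 0.12161485 0.0791793 ] [-0.20585511  0.07810922  0.07811551]
top 5.3 [('z', 4.283, 0.66), ('c', 1.138, 0.73), ('c', 3.217, 0.72), ('c', 5.3, 0.62)]
scene 5.45 [('z', 3.975, 0.93), ('c', 2.877, 0.87), ('c', 4.973, 0.64)]
top 5.6 [('c', 4.682, 0.97), ('c', 2.565, 0.81), ('c', 0.495, 0.59)]
scene 5.75 [('z', 3.329, 0.81), ('c', 2.246, 0.67), ('c', 0.175, 0.6)]
```

servo_tool([
  {"delta_pos": [0, 0, 0], "delta_rot": [0, 0, 0], "gripper": 1},
  {"delta_pos": [0, 0, 0], "delta_rot": [0, 0, 0], "gripper": 1},
  {"delta_pos": [0, 0, 0], "delta_rot": [0, 0, 0], "gripper": 1},
  {"delta_pos": [0, 0, 0], "delta_rot": [0, 0, 0], "gripper": 1},
  {"delta_pos": [0, 0, 0], "delta_rot": [0, 0, 0], "gripper": 1},
  {"delta_pos": [0, 0, 0], "delta_rot": [0, 0, 0], "gripper": 1},
  {"delta_pos": [0, 0, 0], "delta_rot": [0, 0, 0], "gripper": 1},
  {"delta_pos": [0, 0, 0], "delta_rot": [0, 0, 0], "gripper": 1},
  {"delta_pos": [0, 0, 0], "delta_rot": [0, 0, 0], "gripper": 1},
  {"delta_pos": [0, 0, 0], "delta_rot": [0, 0, 0], "gripper": 1},
])

```text
t: 6.73
tcp_pos: [0.4821, 0.1215, 0.0809]
ee_rot: [-0.588, -3.086, -0.0]
ft_force: [1.3, 0.6, 0.6]
finger_gap: -0.0001
finger_force: 0.0
```

```bash
python3 - <<'E'
from h import *
s=telemetry.read_state();print(s['t'],s['tcp_pos'],s['ft_force'])
look(("top","scene"))
E
```

```text
6.7333 [0.48213962 0.12151165 0.08091161] [1.25856622 0.64875472 0.5861348 ]
top 6.733 [('z', 1.402, 0.89), ('c', 2.456, 0.82), ('c', 0.378, 0.65), ('c', 4.569, 0.64)]
scene 6.883 [('z', 1.083, 0.63), ('z', 6.283, 0.5), ('c', 4.313, 0.67), ('c', 2.247, 0.59), ('c', 0.085, 0.57)]
```

servo_tool([
  {"delta_pos": [0, 0, 0], "delta_rot": [0, 0, 0], "gripper": 1},
  {"delta_pos": [0, 0, 0], "delta_rot": [0, 0, 0], "gripper": 1},
  {"delta_pos": [0, 0, 0], "delta_rot": [0, 0, 0], "gripper": 1},
  {"delta_pos": [0, 0, 0], "delta_rot": [0, 0, 0], "gripper": 1},
  {"delta_pos": [0, 0, 0], "delta_rot": [0, 0, 0], "gripper": 1},
  {"delta_pos": [0, 0, 0], "delta_rot": [0, 0, 0], "gripper": 1},
  {"delta_pos": [0, 0, 0], "delta_rot": [0, 0, 0], "gripper": 1},
  {"delta_pos": [0, 0, 0], "delta_rot": [0, 0, 0], "gripper": 1},
  {"delta_pos": [0, 0, 0], "delta_rot": [0, 0, 0], "gripper": 1},
  {"delta_pos": [0, 0, 0], "delta_rot": [0, 0, 0], "gripper": 1},
  {"delta_pos": [0, 0, 0], "delta_rot": [0, 0, 0], "gripper": 1},
  {"delta_pos": [0, 0, 0], "delta_rot": [0, 0, 0], "gripper": 1},
])

```text
t: 8.03
tcp_pos: [0.4822, 0.1215, 0.0809]
ee_rot: [0.588, 3.086, 0.0]
ft_force: [0.6, 0.3, -0.5]
finger_gap: -0.0001
finger_force: 0.0
```

```bash
python3 - <<'E'
from h import *
look(("top","scene"))
E
```

```text
top 8.033 [('z', 5.487, 0.6), ('c', 0.234, 0.93), ('c', 4.413, 0.83), ('c', 2.327, 0.64)]
scene 8.183 [('z', 5.265, 0.57), ('c', 6.221, 0.89), ('c', 4.22, 0.75), ('c', 2.041, 0.69)]
```

servo_tool([
  {"delta_pos": [0, 0, 0], "delta_rot": [0, 0, 0], "gripper": 1},
  {"delta_pos": [0, 0, 0], "delta_rot": [0, 0, 0], "gripper": 1},
  {"delta_pos": [0, 0, 0], "delta_rot": [0, 0, 0], "gripper": 1},
  {"delta_pos": [0, 0, 0], "delta_rot": [0, 0, 0], "gripper": 1},
  {"delta_pos": [0, 0, 0], "delta_rot": [0, 0, 0], "gripper": 1},
  {"delta_pos": [0, 0, 0], "delta_rot": [0, 0, 0], "gripper": 1},
  {"delta_pos": [0, 0, 0], "delta_rot": [0, 0, 0], "gripper": 1},
  {"delta_pos": [0, 0, 0], "delta_rot": [0, 0, 0], "gripper": 1},
  {"delta_pos": [0, 0, 0], "delta_rot": [0, 0, 0], "gripper": 1},
  {"delta_pos": [0, 0, 0], "delta_rot": [0, 0, 0], "gripper": 1},
  {"delta_pos": [0, 0, 0], "delta_rot": [0, 0, 0], "gripper": 1},
  {"delta_pos": [0, 0, 0], "delta_rot": [0, 0, 0], "gripper": 1},
])

```text
t: 9.33
tcp_pos: [0.4821, 0.1215, 0.0809]
ee_rot: [-0.588, -3.086, -0.0]
ft_force: [0.1, -0.4, 0.1]
finger_gap: 0.0003
finger_force: 0.0
```

```bash
python3 - <<'E'
from h import *
look(("top","scene"))
E
```

```text
top 9.333 [('c', 4.719, 0.91), ('c', 0.479, 0.68), ('c', 2.586, 0.58)]
scene 9.483 [('z', 3.437, 0.72), ('c', 2.351, 0.96), ('c', 0.28, 0.74)]
```

servo_tool([
  {"delta_pos": [0, 0, 0], "delta_rot": [0, 0, 0], "gripper": 1},
  {"delta_pos": [0, 0, 0], "delta_rot": [0, 0, 0], "gripper": 1},
  {"delta_pos": [0, 0, 0], "delta_rot": [0, 0, 0], "gripper": 1},
  {"delta_pos": [0, 0, 0], "delta_rot": [0, 0, 0], "gripper": 1},
  {"delta_pos": [0, 0, 0], "delta_rot": [0, 0, 0], "gripper": 1},
  {"delta_pos": [0, 0, 0], "delta_rot": [0, 0, 0], "gripper": 1},
  {"delta_pos": [0, 0, 0], "delta_rot": [0, 0, 0], "gripper": 1},
  {"delta_pos": [0, 0, 0], "delta_rot": [0, 0, 0], "gripper": 1},
  {"delta_pos": [0, 0, 0], "delta_rot": [0, 0, 0], "gripper": 1},
  {"delta_pos": [0, 0, 0], "delta_rot": [0, 0, 0], "gripper": 1},
  {"delta_pos": [0, 0, 0], "delta_rot": [0, 0, 0], "gripper": 1},
  {"delta_pos": [0, 0, 0], "delta_rot": [0, 0, 0], "gripper": 1},
])

```text
t: 10.63
tcp_pos: [0.4822, 0.1215, 0.0809]
ee_rot: [0.588, 3.086, -0.0]
ft_force: [0.1, -0.9, 0.6]
finger_gap: -0.0002
finger_force: 0.0
```

```bash
python3 - <<'E'
from h import *
look(("top","scene"))
E
```

```text
top 10.633 [('z', 2.076, 0.86), ('c', 3.145, 0.93), ('c', 5.257, 0.65), ('c', 1.038, 0.61)]
scene 10.783 [('z', 1.903, 0.98), ('c', 3.074, 0.92), ('c', 0.895, 0.77), ('c', 5.107, 0.56)]
```

servo_tool([
  {"delta_pos": [0, 0, -0.004], "delta_rot": [0, 0, 0], "gripper": 1},
  {"delta_pos": [0, 0, -0.004], "delta_rot": [0, 0, 0], "gripper": 1},
  {"delta_pos": [0, 0, -0.004], "delta_rot": [0, 0, 0], "gripper": 1},
  {"delta_pos": [0, 0, -0.004], "delta_rot": [0, 0, 0], "gripper": 1},
  {"delta_pos": [0, 0, -0.004], "delta_rot": [0, 0, 0], "gripper": 1},
  {"delta_pos": [0, 0, -0.004], "delta_rot": [0, 0, 0], "gripper": 1},
])

```text
t: 11.43
tcp_pos: [0.4822, 0.1215, 0.0769]
ee_rot: [0.588, 3.086, 0.0]
ft_force: [0.7, -0.6, 0.3]
finger_gap: -0.0003
finger_force: 0.0
```

```bash
cat > fit.py <<'E'
import numpy as np
from scipy.optimize import least_squares
from scipy.integrate import solve_ivp
def run(D,tend):
    D=np.array(D);t=D[:,0]
    def f(p,tt): return solve_ivp(lambda _,y:[-y[1],-(p[2]+.065*y[1])*(y[1]>0)],(t[0],tt[-1]+.001),[p[0],p[1]],t_eval=tt,rtol=1e-6,max_step=.1).y
    r=least_squares(lambda p:np.r_[(f(p,t)[0]-D[:,1])/.03,(p[2]-.105)/.03],[D[0,1],2.3,.105])
    print(r.x,(f(r.x,t)[0]-D[:,1]).round(3))
    tt=np.arange(t[-1],tend,1/12);y=f(r.x,tt)
    for i in range(0,len(tt),2): print(round(tt[i],2),(y[0,i]+4*np.pi).round(3),y[1,i].round(3))
E
python3 - <<'E'
from h import *
look(("top","scene"))
print(telemetry.read_state()['t'],telemetry.read_state()['tcp_pos'])
E
```

```text
top 11.433 [('z', 1.313, 0.71), ('c', 0.252, 0.93), ('c', 2.326, 0.6)]
scene 11.583 [('z', 1.127, 0.69), ('c', 4.32, 0.74), ('c', 0.177, 0.74), ('c', 2.246, 0.67)]
11.7333 [0.48216304 0.12152376 0.07692313]
```

```bash
python3 - <<'E'
from fit import run
run([(4.283,.32),(4.433,-.056),(4.583,-.371),(4.733,-.72),(5.3,-2.02),(5.45,-2.33),(5.6,-2.66),(5.75,-2.97),(6.733,-4.87),(6.883,-5.17),(8.033,-7.10),(8.183,-7.32),(9.333,-8.925),(9.483,-9.12),(10.633,-10.473),(10.783,-10.62),(11.433,-11.268),(11.583,-11.386)],15)
E
```

```text
[0.32872599 2.43514057 0.10621553] [ 0.009  0.022 -0.019 -0.021  0.006 -0.007  0.005  0.002 -0.014  0.013
  0.014  0.003 -0.012 -0.009  0.007 -0.002  0.01  -0.008]
11.58 1.172 0.898
11.75 1.025 0.87
11.92 0.882 0.844
12.08 0.744 0.817
12.25 0.61 0.79
12.42 0.48 0.764
12.58 0.355 0.738
12.75 0.234 0.713
12.92 0.117 0.688
13.08 0.005 0.663
13.25 -0.104 0.638
13.42 -0.208 0.613
13.58 -0.308 0.589
13.75 -0.404 0.565
13.92 -0.497 0.541
14.08 -0.585 0.518
14.25 -0.669 0.495
14.42 -0.75 0.472
14.58 -0.827 0.449
14.75 -0.9 0.427
14.92 -0.969 0.405
```

servo_tool([
  {"delta_pos": [0, 0, 0], "delta_rot": [0, 0, 0], "gripper": 1},
  {"delta_pos": [0, 0, 0], "delta_rot": [0, 0, 0], "gripper": 1},
  {"delta_pos": [0, 0, 0], "delta_rot": [0, 0, 0], "gripper": 1},
  {"delta_pos": [0, 0, 0], "delta_rot": [0, 0, 0], "gripper": 1},
  {"delta_pos": [0, 0, 0], "delta_rot": [0, 0, 0], "gripper": 1},
  {"delta_pos": [0, 0, 0], "delta_rot": [0, 0, 0], "gripper": 1},
  {"delta_pos": [0, 0, -0.002], "delta_rot": [0, 0, 0], "gripper": 1},
  {"delta_pos": [0, 0, -0.004], "delta_rot": [0, 0, 0], "gripper": 1},
  {"delta_pos": [0, 0, -0.004], "delta_rot": [0, 0, 0], "gripper": 1},
  {"delta_pos": [0, 0, -0.004], "delta_rot": [0, 0, 0], "gripper": 1},
  {"delta_pos": [0, 0, -0.004], "delta_rot": [0, 0, 0], "gripper": 1},
  {"delta_pos": [0, 0, -0.004], "delta_rot": [0, 0, 0], "gripper": 1},
])

```text
t: 12.73
tcp_pos: [0.4822, 0.1215, 0.0729]
ee_rot: [0.588, 3.086, 0.0]
ft_force: [0.3, -0.5, -0.1]
finger_gap: 0.0
finger_force: 0.0
```

servo_tool([
  {"delta_pos": [0, 0, 0], "delta_rot": [0, 0, 0], "gripper": 1},
  {"delta_pos": [0, 0, 0], "delta_rot": [0, 0, 0], "gripper": 1},
])

```text
t: 12.9
tcp_pos: [0.4822, 0.1215, 0.073]
ee_rot: [0.588, 3.086, -0.0]
ft_force: [1.2, -0.3, 0.0]
finger_gap: 0.0
finger_force: 0.0
```

servo_tool([
  {"delta_pos": [0, 0, -0.004], "delta_rot": [0, 0, 0], "gripper": 1},
  {"delta_pos": [0, 0, -0.005], "delta_rot": [0, 0, 0], "gripper": 1},
])

```text
t: 13.07
tcp_pos: [0.483, 0.1224, 0.0697]
ee_rot: [0.587, 3.084, 0.004]
ft_force: [-14.0, 4.3, 53.6]
finger_gap: 0.0003
finger_force: 26.7
```

servo_tool([
  {"delta_pos": [0, 0, 0.002], "delta_rot": [0, 0, 0], "gripper": 1},
  {"delta_pos": [0, 0, 0.002], "delta_rot": [0, 0, 0], "gripper": 1},
  {"delta_pos": [0, 0, 0.002], "delta_rot": [0, 0, 0], "gripper": 1},
])

```text
t: 13.32
tcp_pos: [0.4823, 0.1215, 0.07]
ee_rot: [0.588, 3.086, 0.0]
ft_force: [-2.0, -0.7, 9.9]
finger_gap: 0.0001
finger_force: 4.7
```

```bash
python3 - <<'E'
from h import *
look(("top","scene"))
E
```

```text
top 13.317 [('z', 0.112, 0.65), ('c', 5.331, 0.72), ('c', 1.083, 0.63), ('c', 3.181, 0.58)]
scene 13.467 [('z', 0.045, 0.93), ('c', 5.37, 0.93), ('c', 1.118, 0.78), ('c', 3.233, 0.69)]
```

servo_tool([
  {"delta_pos": [0, 0, 0.004], "delta_rot": [0, 0, 0], "gripper": 1},
  {"delta_pos": [0, 0, 0.015], "delta_rot": [0, 0, 0], "gripper": 1},
  {"delta_pos": [0, 0, 0.05], "delta_rot": [0, 0, 0], "gripper": 1},
  {"delta_pos": [-0.03, 0, 0.09], "delta_rot": [0, 0, 0], "gripper": 1},
  {"delta_pos": [-0.06, 0, 0.12], "delta_rot": [0, 0, 0], "gripper": 1},
  {"delta_pos": [-0.06, 0, 0.13], "delta_rot": [0, 0, 0], "gripper": 1},
  {"delta_pos": [-0.06, 0, 0.13], "delta_rot": [0, 0, 0], "gripper": 1},
  {"delta_pos": [-0.06, 0, 0.13], "delta_rot": [0, 0, 0], "gripper": 1},
])

```text
t: 14.28
tcp_pos: [0.4224, 0.1215, 0.2005]
ee_rot: [0.588, 3.084, 0.001]
ft_force: [0.6, -0.0, -0.9]
finger_gap: 0.0003
finger_force: 0.0
```

```bash
python3 - <<'E'
from h import *
import cv2
look(("top","scene"))
a=cv2.resize(camera("top")["color"][125:230,150:310],None,fx=4,fy=4)[:, :, ::-1];b=cv2.resize(camera("scene")["color"][160:240,230:330],None,fx=4,fy=4)[:,:,::-1]
b=cv2.copyMakeBorder(b,0,100,0,0,0)[:420]
cv2.imwrite("pics/end.png",np.hstack([a[:, :400] if 0 else cv2.resize(a,(400,420)),b]))
E
```

```text
top 14.283 [('z', 0.092, 0.77), ('c', 1.08, 0.85), ('c', 3.231, 0.69), ('c', 5.321, 0.65)]
scene 14.433 [('z', 0.064, 0.94), ('c', 5.366, 0.9), ('c', 1.16, 0.68), ('c', 3.224, 0.62)]
```

View pics/end.png

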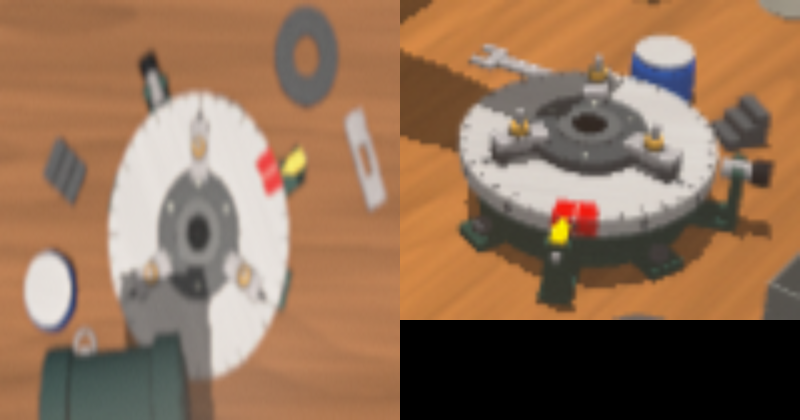

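The yellow pointer, at (295,165) on the left and (560,230) on the right, points within the red zone, at (268,172) and (575,217). It is about 0.08 rad off centre, and the zone's half-width is 0.167 rad. The plate is at rest, the hand is clear and the loose items haven't moved.

```bash
python3 -c "
from cell import *
print(workorder.sign_off())"
```

```text
the job is handed in; nothing more can be done
None
```

The plate was flicked clockwise and ran free through two zone passes; a fingertip on the bare rim stopped it on the third with the pointer in the red zone, about 0.08 rad off centre. The braking fingertip briefly pressed at about 54 N, the hand is clear, nothing else moved in the pictures, and the job is signed off at about 15 s (no verdict returned).

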